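# Pin the locking bar of a specimen transfer case

### The job

Lock the steel transfer case: take the pin from its rest, put it down through the slot in the yoke's upper ear and feel with its tip for the eye of the hidden bar, catch the eye and draw the bar along with the pin to the round hole in the lower ear, then press the pin fully home, collar flat on the yoke, and let go. Feel gently: never load the pin against the case with more than 30 N, and leave the dishes, burner and flask where they stand.

Things in the scene. Friction and masses are not known exactly. Their poses are not given: they have to be found in the camera images.
- pin_knob (a point): Steel locking pin, 79 mm long, about 110 g, upright in its rest at the start. This is the grasp point on the axis of its round knob (18 mm diameter, 39 mm tall), z up along the pin: 17 mm below the knob's top, 22 mm above the top of the collar (24 mm diameter, 4 mm thick), 26 mm above the collar's underside, 62 mm above the tip.
- pin_tip (a point): Centre of the pin's lower end, 62 mm below pin_knob; same axes. The shaft below the collar is 10 mm in diameter and 36 mm long with the tip, its last 3 mm tapering to 7 mm diameter.
- rest: Grey plastic block 60 x 60 x 44 mm, fixed to the bench, with a 13.5 mm hole down its middle in which the pin stands with its collar on the block's top. Origin under its centre.
- case: Fixed transfer case, aluminium box 170 x 260 mm, lid top 62 mm above the bench. On it a steel yoke: two level ears 46 x 114 mm, one above the other, joined by a web on the +x side. Origin on the bench, under the lower ear's hole. z up, y along the yoke's slot towards the bar's guide.
- lock_hole (a point): On the vertical axis of the 12.5 mm round hole in the lower ear, level with the upper ear's top face, 106 mm above the bench; axes as the case. The lower ear is 8 mm thick, top face at z = -20 mm here: a tip caught in the bar's eye can go no deeper except over the hole. With the collar down on the upper ear the tip is at z = -36 mm and pin_knob at z = +26 mm.
- slot_mid (a point): Middle of the straight slot in the upper ear (8 mm thick), on its top face, 19 mm from lock_hole towards +y; axes as the case. The slot is 12.5 mm wide and 60 mm long along y: from y = -11 to +49 mm from lock_hole. Under it the bar has one round 12.5 mm eye on the slot's centre line, starting at y = +10 to +40 mm from lock_hole, unmeasured; it can travel from y = -4 to +43 mm.
- bar_guide (a point): Middle of the top of the guide housing, 99 mm from lock_hole towards +y and 2 mm lower; axes as the case. A dark steel bar, 26 x 8 mm, runs from it between the ears, top face 10 mm below the upper ear's top face, underside 18 mm. It slides along y only, with about 7 N of friction, and stays where left. It covers the lower hole unless its eye is over it.
- dish_a: Closed petri dish with dark red jelly, 90 mm across, 15 mm high, loose; origin under its centre. Leave alone.
- dish_b: Closed petri dish with straw-coloured jelly, 90 mm across, 15 mm high, loose; origin under its centre. Leave alone.
- burner: Steel spirit burner, 52 mm across, 90 mm high, loose; origin under its centre. Leave alone.
- flask: Conical flask with a white stopper, 80 mm across, 142 mm high, loose; origin under its centre. Leave alone.
Mind the look-alikes: they are no part of the job. Leave any pink look-alike of the part that bears pin_knob alone.

How it is judged:
By the outcome, as a careful person would: the job done as asked, in the order asked, and still so for the second after the job is handed in, with the robot touching nothing.
It also fails if it takes over 67 s, if anything falls off the work surface, if the arm or the gripper's body presses on something with over 40 N, if the wrist force passes 120 N, or if a joint passes its speed limit or range.

### The arm

A 6-joint arm with a two-finger parallel gripper is mounted at the origin on the work surface. World frame = base frame: x ahead of the robot, y to its left, z up, the work surface at z = 0. Lengths are in m, angles in degrees, forces in N, time in s.
With the tool pointing down it reaches from about 0.25 to 0.725 m from the base axis. Payload 9.7 kg.
Tool frame: the origin (TCP) lies between the finger pads; the fingertips stand 17 mm ahead of it and the grasp point (between the pads) lies 2 mm behind it; z points along the fingers, y is the direction in which the jaws open and shut (so a half turn about z gives the same grasp; the last joint's range is limited). The gripper opens to 85 mm and grips with 20 to 120 N. Pads are 22 mm wide; open, the fingers measure 114 mm over their backs; the gripper's body (76 mm by 85 mm) begins 54 mm behind the grasp point. The pads swing forward as they close: fully open they stand 13 mm farther back than shut.
Start: joints at [64.515, 4.979, 10.078, 95.1, 0, 90], TCP at [0.237, 0.496, 0.248] pointing down, gripper open.
Joint ranges: [-179.16, 179.16], [-48.56, 103.87], [-65.8, 70.77], [-126.05, 130.52], [-82.76, 87.17], [-180, 180]. Speed limits (degrees/s): [127.2, 127.2, 147.25, 180, 180, 180].

### API

Orientations are given as [roll, pitch, yaw] about the fixed x, y, z axes, in that order (R = Rz(yaw) Ry(pitch) Rx(roll)).
In Python, from workcell import monitor, cams, order gives the robot as it stands. The module is installed in compiled form; this text tells all that it offers.
- The arm moves only by the shell command python3 -m handwheel 'ROWS' [OPENING] [FORCE]. ROWS is JSON, a list of rows, each a list of 6 numbers: the shift along the tool's x, y, z in m, then the turn, a rotation vector about the tool's x, y, z in degrees. In form: [[tx, ty, tz, wx, wy, wz], ...]. A call has exactly 8 rows; each row shifts and turns the commanded pose from where the row before left it, along the tool's axes as they then stand; what a row does not reach is not made up. A row lasts 1/12 s, in which the tool goes at most 41.7 mm and 7.16 degrees, less where a joint would pass 70% of its speed; a pose out of reach is approached as far as the arm can. A call is refused whole if a number of a shift passes 0.0417 or a number of a turn 7.16, either way. A call with a gripper value outside its range is refused whole. OPENING is the opening, from -1 (shut) to 1 (fully open), set as the call begins (- or left out, the last holds). The fingers move at their own pace and stop on an object; FORCE is the grip in N (left out, the last holds). Time passes only in rows, so rows that do not move let the fingers close, or fill a call up. It gives the time, the measured TCP pose, the force and the opening at its end, in the units of the state.
- monitor.get_obs(): the state, without advancing time (a new reading comes with each control period).
- cams.camera(name): name is "scene" or "side" or "wrist"; returns a dict with "img" (384x512x3 uint8, red, green, blue), "depth" (384x512 float32, m along the optical axis (not along the pixel's ray), 0 where there is no reading), "fx", "fy", "cx", "cy" (pixels), "rvec" (rotation vector, rad) and "tvec" (3), from world to camera coordinates, as OpenCV has them; the wrist camera has in their place "tool_from_camera" (4x4, takes a point from camera to tool coordinates, whose origin is the TCP and whose axes are the flange's). Camera axes: x right, y down, z forward; pixel columns grow to the right and rows downward; lengths in m; the calibration is good to about 2 mm. A picture is of the moment at which its call begins: read the wrist's pose just before it.
- order.job_done(): hands the job in, once; it reports no verdict.
The state is a dict: "time": time; "q": joint angles; "qd": joint speeds; "joint_efforts": joint torques, N m; "ee_pos": TCP position; "tcp_rot": TCP orientation; "wrist_force": force on the tool from outside, world axes, zero at the start; "torque": the same for the moment, N m; "opening": finger opening in m.
Only numpy, scipy, OpenCV 4.12 (cv2) and the standard library are available. Lean on these libraries where they do the work, as an engineer would, in place of code of your own. Each camera call takes 0.05 s, during which the arm holds its last target. There are 200 camera calls.

## Working session

There is one attempt and no reset: what is moved stays moved. The work goes in short steps, Python scripts to look and compute and a shell command to move; the robot and the scene stay as the last step left them, time stands still between calls to the robot, and variables do not carry over. Pictures are saved under pics/ and viewed, about 8 in all and at most 12, crops included, and the job is handed in when it is done.

```bash
mkdir -p pics; cat > h.py <<'E'
import numpy as np, cv2
from scipy.spatial.transform import Rotation as R
from workcell import monitor, cams, order
def grab(n):
    o=monitor.get_obs(); c=cams.camera(n)
    if n=="wrist":
        T=np.eye(4);T[:3,:3]=R.from_euler('xyz',o['tcp_rot'],degrees=True).as_matrix();T[:3,3]=o['ee_pos']
        c['M']=T@np.array(c['tool_from_camera'])
    else:
        T=np.eye(4);T[:3,:3]=cv2.Rodrigues(np.array(c['rvec'],float))[0];T[:3,3]=np.ravel(c['tvec']);c['M']=np.linalg.inv(T)
    return c
def cloud(c):
    v,u=np.mgrid[:384,:512];d=c['depth']
    p=np.stack([(u-c['cx'])/c['fx']*d,(v-c['cy'])/c['fy']*d,d],-1)
    w=p@c['M'][:3,:3].T+c['M'][:3,3]; w[d<=0]=np.nan
    return w
def onplane(c,u,v,z):
    r=c['M'][:3,:3]@np.array([(u-c['cx'])/c['fx'],(v-c['cy'])/c['fy'],1]);o=c['M'][:3,3]
    return o+r*(z-o[2])/r[2]
def save(c,f): cv2.imwrite('pics/'+f,c['img'][:,:,::-1])
E
python3 - <<'E'
from h import *
import pickle
o=monitor.get_obs();print(o)
a=grab('scene');b=grab('side');w=grab('wrist')
pickle.dump((a,b,w),open('v0.pkl','wb'))
for c in(a,b,w):print(c['M'].round(3),c['fx'])
im=np.hstack([a['img'],b['img']]);save({'img':cv2.resize(a['img'],(800,600))},'a.png');save({'img':cv2.resize(b['img'],(800,600))},'b.png');save(w,'w.png')
E
```

```text
{'time': 0.0, 'q': array([ 6.45145238e+01,  5.01143913e+00,  1.00324990e+01,  9.50999344e+01,
       -1.68789015e-03,  9.00001315e+01]), 'qd': array([ 0.15733339, -0.09590915, -0.05552308, -0.00493083, -0.02057257,
        0.00021701]), 'joint_efforts': array([ 4.12483321e-03, -5.20397401e+01,  4.64795494e+01,  1.66510121e-02,
        2.16655280e-04, -1.48830929e-05]), 'ee_pos': array([0.2365676 , 0.49627966, 0.2475623 ]), 'tcp_rot': array([-1.79921126e+02,  1.68806959e-03,  1.54514395e+02]), 'wrist_force': array([ 0.39434855,  0.43584054, -0.7553529 ]), 'torque': array([ 1.93856102e-02, -6.68626854e-05, -3.30998507e-02]), 'opening': 0.08548986402350545}
[[-0.79   0.46  -0.406  1.043]
 [ 0.613  0.579 -0.537  0.724]
 [-0.012 -0.673 -0.739  1.004]
 [ 0.     0.     0.     1.   ]] 435.43721922589395
[[ 0.966 -0.155  0.208  0.304]
 [-0.259 -0.516  0.816 -0.877]
 [-0.019 -0.842 -0.539  0.691]
 [ 0.     0.     0.     1.   ]] 400.17495858785225
[[ 0.431  0.856  0.286  0.162]
 [ 0.902 -0.408 -0.138  0.532]
 [-0.001  0.318 -0.948  0.373]
 [ 0.     0.     0.     1.   ]] 327.1175137968588
```

View pics/a.png

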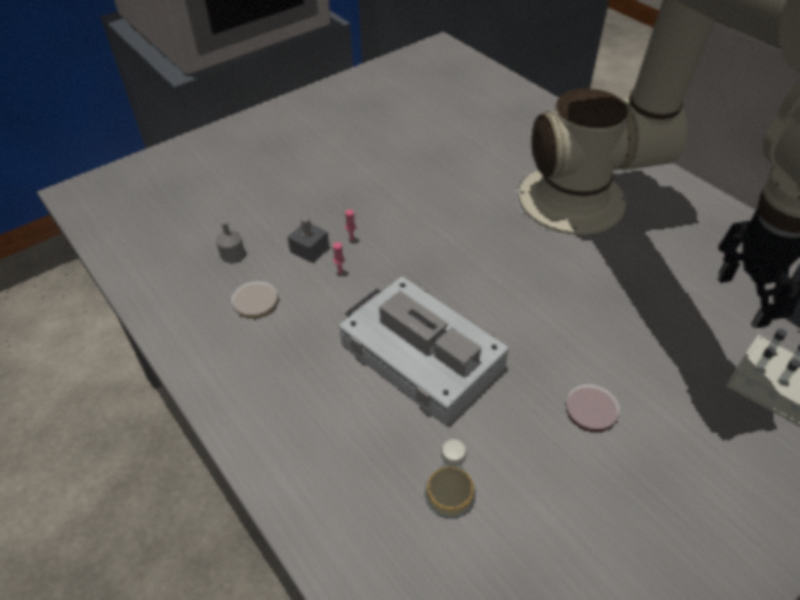

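View pics/b.png

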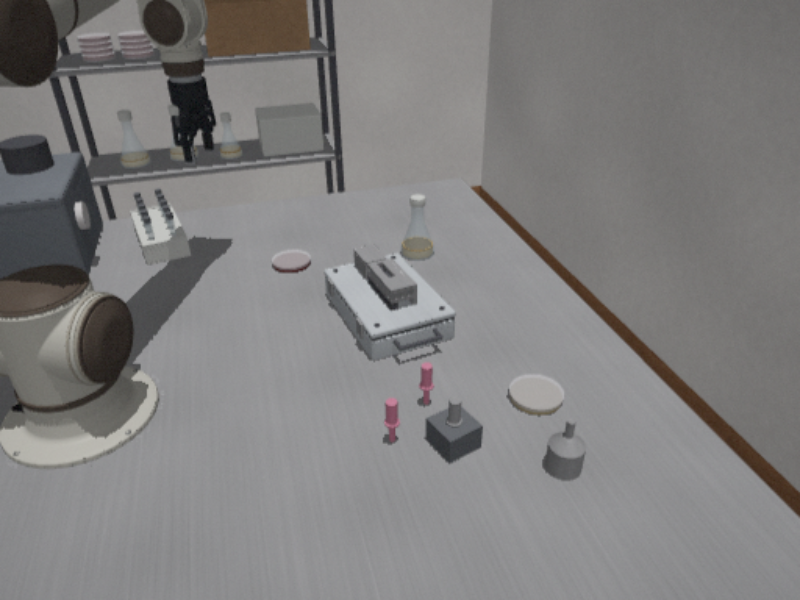

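The scene view shows the rest with the grey pin at about (307,230), the case at about (425,345) with the slot at (422,318), and two pink look-alikes at (350,222) and (339,255). The side view shows the pin knob at (455,408), with the case's yoke at about (388,275) running away from the rest.

```bash
python3 - <<'E'
from h import *
import pickle
a,b,w=pickle.load(open('v0.pkl','rb'))
for n,c,kb,cb in(('scene',a,(295,212,320,240),(335,275,510,420)),('side',b,(440,393,470,425),(320,240,460,370))):
    P=cloud(c);s=.64
    x0,y0,x1,y1=[int(t*s) for t in kb]
    k=P[y0:y1,x0:x1].reshape(-1,3);k=k[(k[:,2]>.055)&(k[:,2]<.11)]
    print(n,'knob',len(k),np.median(k,0).round(4),k[:,2].max().round(4))
    x0,y0,x1,y1=[int(t*s) for t in cb]
    q=P[y0:y1,x0:x1].reshape(-1,3)
    for lo,hi in((.098,.112),(.055,.068)):
        m=q[(q[:,2]>lo)&(q[:,2]<hi)]
        r=cv2.minAreaRect((m[:,:2]*1000).astype(np.float32));print(lo,len(m),r,np.median(m[:,2]).round(4)); print(cv2.boxPoints(r).round(0).tolist())
for n,u,v in(('a knobtop',306,221),):
    print(onplane(a,u*.64,v*.64,.083))
print(onplane(b,455*.64,400*.64,.083))
# slot ends
for u,v in((409,311),(436,326)): print('slot',onplane(a,u*.64,v*.64,.106))
E
```

```text
scene knob 59 [ 0.5632 -0.2278  0.0753] 0.0916
0.098 1037 ((553.7401733398438, 155.79998779296875), (55.96683883666992, 190.912109375), 8.990592002868652) 0.1054
[[511.0, 246.0], [541.0, 57.0], [596.0, 66.0], [566.0, 254.0]]
0.055 3105 ((553.5230102539062, 138.42486572265625), (179.7791748046875, 260.8994140625), 9.252157211303711) 0.0624
[[444.0, 253.0], [486.0, -5.0], [663.0, 24.0], [621.0, 282.0]]
side knob 113 [ 0.5567 -0.238   0.0765] 0.0882
0.098 543 ((552.1205444335938, 154.87863159179688), (55.4160041809082, 190.73280334472656), 9.10569953918457) 0.1044
[[510.0, 245.0], [540.0, 56.0], [595.0, 65.0], [564.0, 253.0]]
0.055 1875 ((551.2112426757812, 136.87078857421875), (180.86105346679688, 263.0993347167969), 8.928051948547363) 0.0611
[[441.0, 253.0], [482.0, -7.0], [661.0, 21.0], [620.0, 281.0]]
[ 0.55998683 -0.2275907   0.083     ]
[ 0.56088758 -0.22947206  0.083     ]
slot [0.55879181 0.10964073 0.106     ]
slot [0.54367251 0.16515332 0.106     ]
```

```bash
python3 -m handwheel '[[0,0,0,0,0,-6.9],[0,0,0,0,0,-6.9],[0,0,0,0,0,-6.9],[0,0,0,0,0,-6.9],[0,0,0,0,0,-6.9],[-0.01,-0.0165,0,0,0,0],[-0.02,-0.033,0,0,0,0],[-0.02,-0.033,0,0,0,0]]' 0.0 60
python3 -m handwheel '[[-0.02,-0.033,0,0,0,0],[-0.02,-0.033,0,0,0,0],[-0.02,-0.033,0,0,0,0],[-0.02,-0.033,0,0,0,0],[-0.02,-0.033,0,0,0,0],[-0.02,-0.033,0,0,0,0],[-0.02,-0.033,0,0,0,0],[-0.02,-0.033,0,0,0,0]]'
python3 -m handwheel '[[-0.02,-0.033,0,0,0,0],[-0.016,-0.029,0,0,0,0],[-0.008,-0.014,0,0,0,0],[0,0,0,0,0,0],[0,0,0,0,0,0],[0,0,0,0,0,0],[0,0,0,0,0,0],[0,0,0,0,0,0]]'
python3 - <<'E'
from h import *
import pickle
print(monitor.get_obs()['q'].round(1))
w=grab('wrist');pickle.dump(w,open('w1.pkl','wb'));save({'img':cv2.resize(w['img'],(800,600))},'w1.png')
a,b,_=pickle.load(open('v0.pkl','rb'))
for u,v in((426,366),(391,402)): print('pink top',onplane(b,u*.64,v*.64,.079))
E
```

```text
time: 0.82
ee_pos: [0.2989, 0.4223, 0.2476]
tcp_rot: [-180.0, -0.0, -170.8]
wrist_force: [1.0, 0.4, 0.0]
opening: 0.0429
time: 1.48
ee_pos: [0.4992, 0.1854, 0.2482]
tcp_rot: [180.0, -0.0, -171.0]
wrist_force: [-0.1, 1.8, 0.2]
opening: 0.0427
time: 2.15
ee_pos: [0.5532, 0.12, 0.2485]
tcp_rot: [180.0, 0.0, -170.9]
wrist_force: [-0.3, 0.2, -0.6]
opening: 0.0426
[12.2  7.2 12.5 95.3  0.   3.1]
pink top [ 0.5462556  -0.13681319  0.079     ]
pink top [ 0.47144867 -0.20314246  0.079     ]
```

View pics/w1.png

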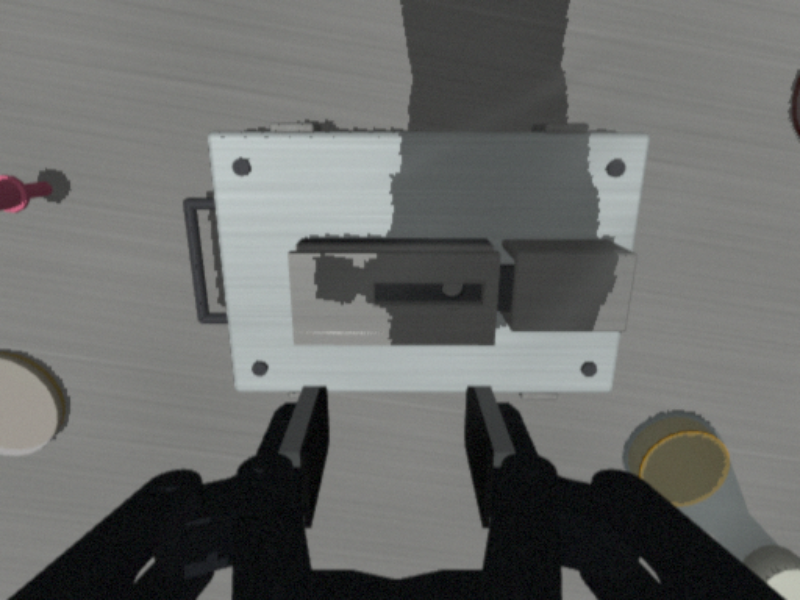

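The wrist view shows the yoke clearly: slot from (374,293) to (484,293), a light round patch at (453,290) that's probably the eye, and the guide at (570,288). +y is to the right, and there is a burner-free path leftwards.

```bash
python3 - <<'E'
from h import *
import pickle
w=pickle.load(open('w1.pkl','rb'))
s=.64
g=cv2.cvtColor(w['img'],cv2.COLOR_RGB2GRAY)
x0,y0=225,170
sub=g[y0:205,x0:325]
# slot: dark component
m=(sub<60).astype(np.uint8)
print(np.percentile(sub,[2,10,30,50]))
for y in range(174,202,2): print(y,g[y,232:320:2])
ear=[onplane(w,u*s,v*s,.106) for u,v in((289,251),(498,251),(496,345),(294,345))]
e=np.array(ear);print(e.round(4)); d=e[1]-e[0]+e[2]-e[3];print('yaw',np.degrees(np.arctan2(-d[0],d[1])), np.linalg.norm(e[1]-e[0]),np.linalg.norm(e[1]-e[2]))
E
```

```text
[30. 35. 55. 65.]
174 [70 70 69 72 72 71 67 71 68 72 64 70 70 68 72 68 70 71 64 71 68 65 71 65
 67 64 69 70 65 64 66 65 64 64 67 66 66 66 65 66 65 65 66 65]
176 [72 71 70 73 69 72 73 70 73 71 68 69 70 69 69 70 71 71 69 67 69 66 67 65
 68 65 62 65 66 66 66 69 65 65 67 63 67 66 67 66 63 65 65 62]
178 [70 69 67 71 69 69 70 70 69 70 70 69 72 69 71 68 70 70 64 65 67 65 67 64
 65 67 67 63 68 63 64 64 62 62 63 64 64 64 70 63 64 65 69 62]
180 [69 74 68 68 63 66 66 64 64 64 65 64 65 63 64 67 67 63 65 67 65 61 60 65
 61 59 62 65 65 64 65 65 62 59 58 59 58 60 58 59 68 67 67 63]
182 [70 67 68 66 45 41 45 48 47 46 42 45 45 41 42 37 42 42 41 40 37 39 39 44
 34 42 63 67 68 65 64 62 37 37 40 34 38 33 45 56 67 62 62 63]
184 [72 68 70 66 43 40 43 38 40 39 41 39 41 43 36 36 37 38 38 37 32 34 35 37
 39 33 63 67 67 68 66 65 31 30 33 34 36 36 47 60 68 68 64 62]
186 [70 68 69 64 45 44 45 40 41 37 40 40 42 37 36 39 35 33 33 37 33 32 35 35
 32 29 63 67 65 66 65 54 26 34 35 32 35 34 46 61 63 68 65 64]
188 [80 70 72 66 45 39 39 40 47 42 38 35 40 38 42 35 39 34 36 37 33 33 37 34
 31 28 32 57 66 66 52 27 28 33 2
[... 591 characters left out ...]
136 138 127 119 117  75  73  65  65  67  62  67  66  64  64  66  64
  62  67  66  63  62  63  63  68  64  64  64  65  67  63  64  64  63  66
  62  62  65  66  62  67  63  45]
198 [137 136 138 136 136 137 134 128  70  64  68  68  70  65  70  67  70  67
  65  65  68  68  66  65  67  67  67  62  63  65  63  67  66  68  67  68
  67  67  66  68  67  63  72  49]
200 [137 138 136 138 138 138 136 136 111  67  63  67  68  68  69  67  67  65
  65  70  70  65  66  68  67  66  67  66  64  66  63  67  68  64  69  64
  67  66  64  66  67  65  65  86]
[[0.539  0.0599 0.106 ]
 [0.5215 0.17   0.106 ]
 [0.5747 0.1808 0.106 ]
 [0.5927 0.0677 0.106 ]]
yaw 9.055668753729032 0.1114624295601598 0.05431907748859424
```

```bash
python3 - <<'E'
from h import *
import pickle
w=pickle.load(open('w1.pkl','rb'))
th=np.radians(9.05);ex=np.array([np.cos(th),np.sin(th)]);ey=np.array([-np.sin(th),np.cos(th)])
L=onplane(w,239.5,188,.106)[:2];Rr=onplane(w,310,188,.106)[:2]
print(L,Rr,np.linalg.norm(Rr-L))
T=onplane(w,275,181,.106)[:2];B=onplane(w,275,195,.106)[:2];print('width',(B-T)@ex)
mid=(L+Rr)/2;lh=mid-.019*ey;print('mid',mid,'lock',lh)
E=onplane(w,289.7,185,.089)[:2];print('eye rel lock',(E-lh)@ex,(E-lh)@ey)
E
cat >> h.py <<'E'
TH=np.radians(9.05);EX=np.array([np.cos(TH),np.sin(TH)]);EY=np.array([-np.sin(TH),np.cos(TH)])
def delta(p):
    "tool-frame shift from the measured TCP to world point p"
    o=monitor.get_obs();return R.from_euler('xyz',o['tcp_rot'],degrees=True).inv().apply(np.array(p)-o['ee_pos'])
E
python3 -c "
from h import *
print(delta([.5605,-.229,.2]))"
```

```text
[0.55547482 0.10826444] [0.54597064 0.16789619] 0.060384394770245736
width 0.012548175643996263
mid [0.55072273 0.13808031] lock [0.55371136 0.11931684]
eye rel lock 0.002403543886112607 0.033671774190384696
[ 0.04802136 -0.34567613  0.04850792]
```

```bash
python3 -m handwheel '[[0.0025,-0.018,0,0,0,0],[0.005,-0.036,0,0,0,0],[0.005,-0.036,0,0,0,0],[0.005,-0.036,0,0,0,0],[0.005,-0.036,0,0,0,0],[0.005,-0.036,0,0,0,0],[0.005,-0.036,0,0,0,0],[0.005,-0.036,0,0,0,0]]'
python3 -m handwheel '[[0.005,-0.036,0,0,0,0],[0.005,-0.032,0,0,0,0],[0.0005,-0.0077,0,0,0,0],[0,0,0,0,0,0],[0,0,0,0,0,0],[0,0,0,0,0,0],[0,0,0,0,0,0],[0,0,0,0,0,0]]'
python3 - <<'E'
from h import *
import pickle
w=grab('wrist');pickle.dump(w,open('w2.pkl','wb'));save({'img':cv2.resize(w['img'],(800,600))},'w2.png')
P=cloud(w);m=(P[...,2]>.076)&(P[...,2]<.095)&(abs(P[...,0]-.5605)<.03)&(abs(P[...,1]+.229)<.03)
q=P[m];v,u=np.nonzero(m);print(len(q),q.mean(0),u.min(),u.max(),v.min(),v.max())
(c,r)=cv2.minEnclosingCircle((q[:,:2]*1000).astype(np.float32));print(c,r)
E
```

```text
time: 2.87
ee_pos: [0.5587, -0.1546, 0.2487]
tcp_rot: [-180.0, 0.0, -170.9]
wrist_force: [0.3, 0.7, -0.4]
opening: 0.0429
time: 3.53
ee_pos: [0.5607, -0.2286, 0.2486]
tcp_rot: [-180.0, 0.0, -170.9]
wrist_force: [0.9, -0.6, 0.6]
opening: 0.0428
324 [ 0.55707478 -0.23278709  0.08560096] 240 259 166 186
(558.0540161132812, -232.75328063964844) 9.070262908935547
```

View pics/w2.png

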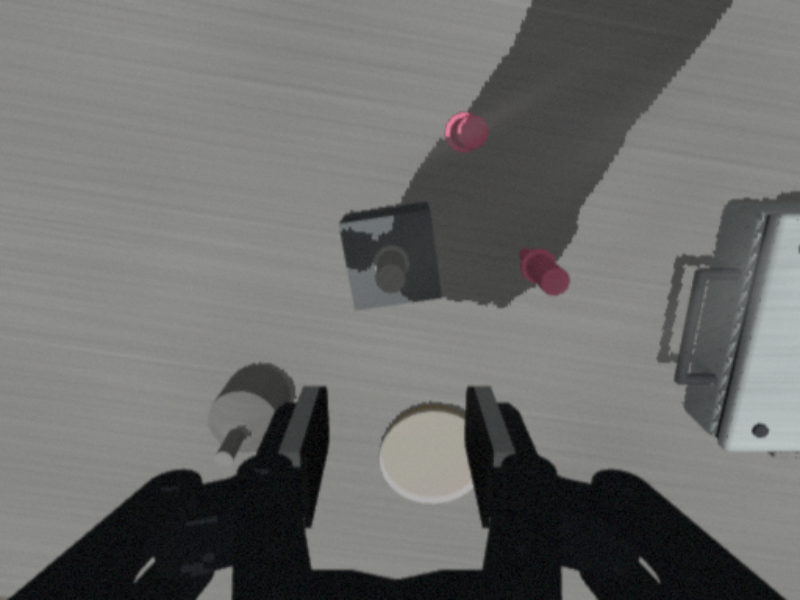

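The knob top is at about (391,276) and the rest is at (391,258). The pink ones are at (466,131) and (548,275), the burner at (240,420), and all of them are clear of the jaws.

```bash
python3 - <<'E'
from h import *
import pickle
w=pickle.load(open('w2.pkl','rb'))
p=onplane(w,391*.64,276*.64,.087);print(p); print(delta([*((p[:2]+[.558,-.2328])/2),.0695]))
E
```

```text
[ 0.55677347 -0.23218988  0.087     ]
[ 0.003868   -0.00309081  0.17909635]
```

```bash
python3 -m handwheel '[[0.0038,-0.003,0.015,0,0,0],[0,0,0.03,0,0,0],[0,0,0.03,0,0,0],[0,0,0.03,0,0,0],[0,0,0.03,0,0,0],[0,0,0.02,0,0,0],[0,0,0.012,0,0,0],[0,0,0.007,0,0,0]]'
python3 -m handwheel '[[0,0,0.005,0,0,0],[0,0,0,0,0,0],[0,0,0,0,0,0],[0,0,0,0,0,0],[0,0,0,0,0,0],[0,0,0,0,0,0],[0,0,0,0,0,0],[0,0,0,0,0,0]]' -1 20
python3 -m handwheel '[[0,0,0,0,0,0],[0,0,0,0,0,0],[0,0,0,0,0,0],[0,0,0,0,0,0],[0,0,0,0,0,0],[0,0,0,0,0,0],[0,0,0,0,0,0],[0,0,0,0,0,0]]' - 90
```

```text
time: 4.25
ee_pos: [0.5567, -0.2328, 0.0728]
tcp_rot: [179.9, -0.1, -171.0]
wrist_force: [0.9, -0.0, 0.5]
opening: 0.0423
time: 4.92
ee_pos: [0.5573, -0.2336, 0.0696]
tcp_rot: [-180.0, 0.0, -171.0]
wrist_force: [0.4, -0.1, 0.2]
opening: 0.0176
time: 5.58
ee_pos: [0.5574, -0.2336, 0.0698]
tcp_rot: [-180.0, 0.0, -171.0]
wrist_force: [-0.4, 0.5, 5.8]
opening: 0.0157
```

```bash
python3 -m handwheel '[[0,0,-0.005,0,0,0],[0,0,-0.01,0,0,0],[0,0,-0.02,0,0,0],[0,0,-0.025,0,0,0],[0,0,-0.025,0,0,0],[0,0,-0.025,0,0,0],[0,0,-0.02,0,0,0],[0,0,0,0,0,0]]'
python3 - <<'E'
from h import *
print(monitor.get_obs()['wrist_force'],monitor.get_obs()['opening'])
b=grab('side');save({'img':cv2.resize(b['img'][150:320,200:400],(800,680))[:600]},'s1.png')
print(delta([*(np.array([.5537,.1193])+.0325*EY),.2]))
E
```

```text
time: 6.25
ee_pos: [0.5583, -0.2339, 0.2046]
tcp_rot: [-179.8, 0.3, -171.0]
wrist_force: [0.7, -0.1, 0.4]
opening: 0.0159
[ 0.68257958 -0.09254903  0.35135535] 0.015915599910412574
[-0.05109597  0.38194279  0.0014515 ]
```

View pics/s1.png

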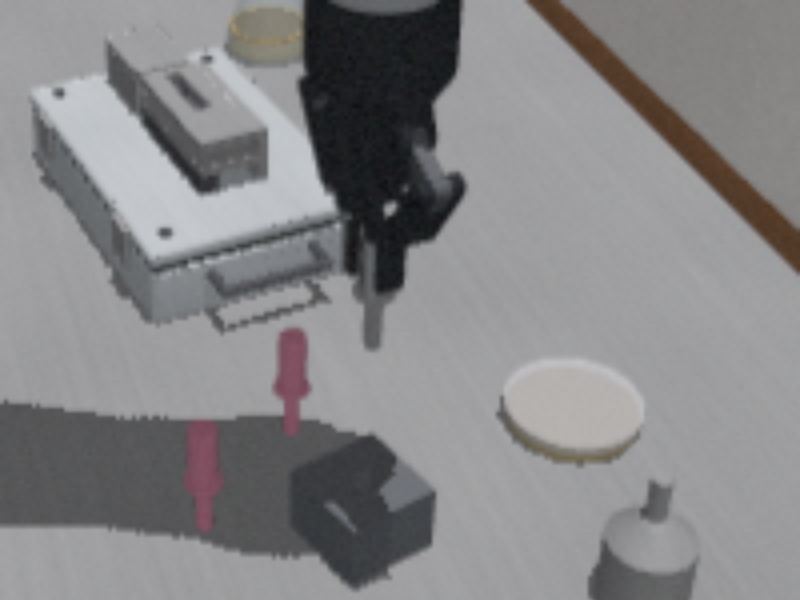

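The pin is gripped upright, with its tip at (372,345), and the rest is empty. I'm carrying it to above the slot.

```bash
python3 -m handwheel '[[-0.0023,0.0174,0,0,0,0],[-0.0046,0.0348,0,0,0,0],[-0.0046,0.0348,0,0,0,0],[-0.0046,0.0348,0,0,0,0],[-0.0046,0.0348,0,0,0,0],[-0.0046,0.0348,0,0,0,0],[-0.0046,0.0348,0,0,0,0],[-0.0046,0.0348,0,0,0,0]]'
python3 -m handwheel '[[-0.0046,0.0348,0,0,0,0],[-0.0046,0.0348,0,0,0,0],[-0.0046,0.0348,0,0,0,0],[-0.0023,0.0174,0,0,0,0],[0,0,0.01,0,0,0],[0,0,0.01,0,0,0],[0,0,0,0,0,0],[0,0,0,0,0,0]]'
python3 - <<'E'
from h import *
import pickle
print(delta([*(np.array([.5537,.1193])+.0332*EY),.18]))
w=grab('wrist');pickle.dump(w,open('w3.pkl','wb'));save({'img':cv2.resize(w['img'],(800,600))},'w3.png')
E
```

```text
time: 6.97
ee_pos: [0.5495, 0.0313, 0.198]
tcp_rot: [180.0, -0.1, -171.0]
wrist_force: [-0.1, 0.1, -0.9]
opening: 0.0159
time: 7.63
ee_pos: [0.5466, 0.1513, 0.1778]
tcp_rot: [-180.0, -0.2, -171.1]
wrist_force: [-0.5, -0.3, 0.3]
opening: 0.016
[-0.00199562  0.0005286  -0.00221392]
```

View pics/w3.png

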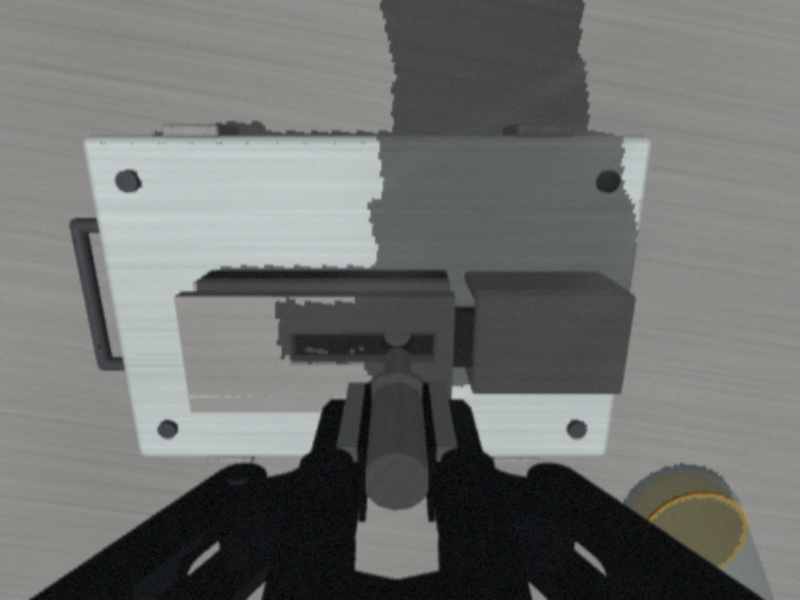

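The wrist view has the pin shaft at (398,360) lined up with the light patch at (398,338) in the slot. Slot ends are at 290 and 435. I'll zoom in to tell the tip from the eye.

```bash
python3 - <<'E'
from h import *
import pickle
w=pickle.load(open('w3.pkl','rb'))
c=np.clip(w['img'][200:260,175:295].astype(int)*2,0,255).astype(np.uint8)
save({'img':cv2.resize(c,(800,400),interpolation=cv2.INTER_NEAREST)},'w3c.png')
for z in(.106,.09,.116):print(z,w['M'][:3,3].round(4),[ (onplane(w,u,v,z)[:2]-[.5537,.1193])@np.array([EX,EY]).T for u,v in((254.5,216),)])
P=cloud(w);print(P[214:246:2,254].round(4))
E
```

```text
0.106 [0.4656 0.1387 0.3033] [array([-0.00463654,  0.03334887])]
0.09 [0.4656 0.1387 0.3033] [array([0.00179918, 0.03337292])]
0.116 [0.4656 0.1387 0.3033] [array([-0.00865887,  0.03333383])]
[[0.5508 0.1523 0.0849]
 [0.5521 0.1525 0.0854]
 [0.5534 0.1527 0.086 ]
 [0.5554 0.153  0.0848]
 [0.5427 0.151  0.1188]
 [0.542  0.1509 0.1235]
 [0.5423 0.1509 0.1258]
 [0.5428 0.151  0.1275]
 [0.5424 0.1509 0.1312]
 [0.5426 0.151  0.1336]
 [0.5426 0.151  0.1363]
 [0.5361 0.1499 0.1527]
 [0.5358 0.1499 0.1558]
 [0.5365 0.15   0.1565]
 [0.5379 0.1502 0.1559]
 [0.5391 0.1504 0.1556]]
```

View pics/w3c.png

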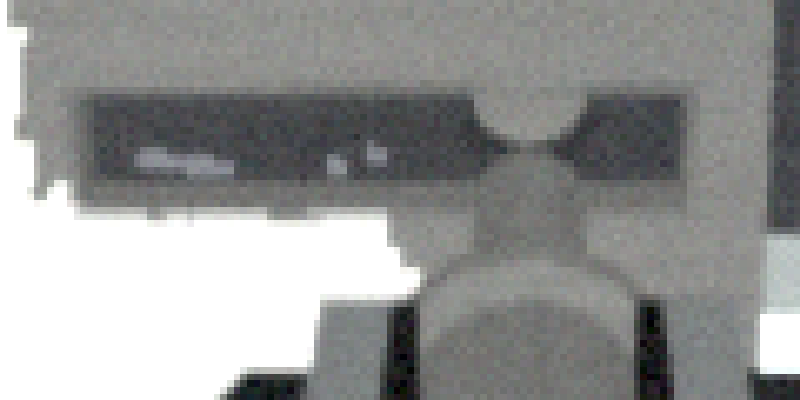

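```bash
python3 - <<'E'
from h import *
import pickle
w=pickle.load(open('w3.pkl','rb'))
f=lambda u,v:(onplane(w,u,v,.106)[:2]-[.5537,.1193])@np.array([EX,EY]).T
print(f(230,214.2),f(230,231.8),f(187.5,220),f(278.5,220))
P=cloud(w);q=P[224:234,247:264].reshape(-1,3);q=q[q[:,2]>.112];
t=(q[:,:2]-[.5537,.1193])@np.array([EX,EY]).T
# circle r=5 fit
from scipy.optimize import least_squares
print(least_squares(lambda c:np.hypot(t[:,0]-c[0],t[:,1]-c[1])-.005,[t[:,0].min()+.005,.033],loss='soft_l1',f_scale=.0005).x)
print('tcp',(monitor.get_obs()['ee_pos'][:2]-[.5537,.1193])@np.array([EX,EY]).T)
E
```

```text
[-0.00592771  0.01748527] [0.00653757 0.01717003] [-0.00193493 -0.01030942] [-0.00179663  0.04897851]
[-0.00098144  0.03283093]
tcp [-0.00164144  0.03265081]
```

```bash
python3 -m handwheel '[[-0.0013,0.0005,0,0,0,0],[0,0,0.003,0,0,0],[0,0,0.003,0,0,0],[0,0,0.003,0,0,0],[0,0,0.003,0,0,0],[0,0,0.003,0,0,0],[0,0,0.003,0,0,0],[0,0,0,0,0,0]]'
python3 -m handwheel '[[0,0,0.001,0,0,0],[0,0,0.001,0,0,0],[0,0,0.001,0,0,0],[0,0,0.001,0,0,0],[0,0,0,0,0,0],[0,0,0,0,0,0],[0,0,0,0,0,0],[0,0,0,0,0,0]]'
```

```text
time: 8.35
ee_pos: [0.5481, 0.1531, 0.1604]
tcp_rot: [-180.0, -0.1, -171.0]
wrist_force: [0.1, -1.0, -1.1]
opening: 0.0157
time: 9.02
ee_pos: [0.5484, 0.1532, 0.1574]
tcp_rot: [180.0, 0.0, -171.0]
wrist_force: [0.4, 0.8, -0.3]
opening: 0.0161
```

```bash
python3 -m handwheel '[[0,0,0.001,0,0,0],[0,0,0.001,0,0,0],[0,0,0.001,0,0,0],[0,0,0.001,0,0,0],[0,0,0,0,0,0],[0,0,0,0,0,0],[0,0,0,0,0,0],[0,0,0,0,0,0]]'
```

```text
time: 9.68
ee_pos: [0.5483, 0.153, 0.1531]
tcp_rot: [-180.0, -0.0, -171.0]
wrist_force: [-0.8, -3.2, -2.9]
opening: 0.0159
```

```bash
python3 -m handwheel '[[0,-0.0005,0.001,0,0,0],[0,-0.0003,0.001,0,0,0],[0,0,0.001,0,0,0],[0,0,0,0,0,0],[0,0,0,0,0,0],[0,0,0,0,0,0],[0,0,0,0,0,0],[0,0,0,0,0,0]]'
```

```text
time: 10.35
ee_pos: [0.5485, 0.1525, 0.1503]
tcp_rot: [180.0, 0.0, -171.0]
wrist_force: [-0.1, -0.6, -1.1]
opening: 0.0159
```

```bash
python3 -m handwheel '[[0,-0.001,0,0,0,0],[0,-0.001,0,0,0,0],[0,-0.001,0,0,0,0],[0,-0.001,0,0,0,0],[0,-0.001,0,0,0,0],[0,-0.001,0,0,0,0],[0,-0.001,0,0,0,0],[0,-0.001,0,0,0,0]]'
```

```text
time: 11.02
ee_pos: [0.5496, 0.1456, 0.1504]
tcp_rot: [179.8, -0.0, -170.9]
wrist_force: [-1.7, 7.8, -0.8]
opening: 0.0159
```

```bash
python3 -m handwheel '[[0,-0.0015,0,0,0,0],[0,-0.0015,0,0,0,0],[0,-0.0015,0,0,0,0],[0,-0.0015,0,0,0,0],[0,-0.0015,0,0,0,0],[0,-0.0015,0,0,0,0],[0,-0.0015,0,0,0,0],[0,-0.0015,0,0,0,0]]'
python3 -m handwheel '[[0,-0.0015,0,0,0,0],[0,-0.0015,0,0,0,0],[0,-0.0015,0,0,0,0],[0,-0.0015,0,0,0,0],[0,-0.0015,0,0,0,0],[0,-0.0015,0,0,0,0],[0,-0.0015,0,0,0,0],[0,0,0,0,0,0]]'
python3 - <<'E'
from h import *
o=monitor.get_obs();print((o['ee_pos'][:2]-[.5537,.1193])@np.array([EX,EY]).T,o['torque'])
w=grab('wrist');P=cloud(w)
q=P[200:300,235:275].reshape(-1,3);q=q[(q[:,2]>.1075)&(q[:,2]<.113)]
t=(q[:,:2]-[.5537,.1193])@np.array([EX,EY]).T;print(len(t),t.mean(0) if len(t) else '')
c=np.clip(w['img'][170:290,155:335].astype(int)*2,0,255).astype(np.uint8)
save({'img':cv2.resize(c,(800,533),interpolation=cv2.INTER_NEAREST)},'w4.png')
E
```

```text
time: 11.68
ee_pos: [0.5514, 0.1338, 0.1504]
tcp_rot: [179.8, -0.0, -170.9]
wrist_force: [-1.2, 7.3, 0.0]
opening: 0.0161
time: 12.35
ee_pos: [0.5531, 0.1232, 0.1504]
tcp_rot: [179.9, -0.0, -170.9]
wrist_force: [-1.2, 6.1, -0.6]
opening: 0.016
[2.16730661e-05 3.94199065e-03] [1.53893704 0.37696584 0.06082085]
27 [-0.00354531  0.00414751]
```

View pics/w4.png

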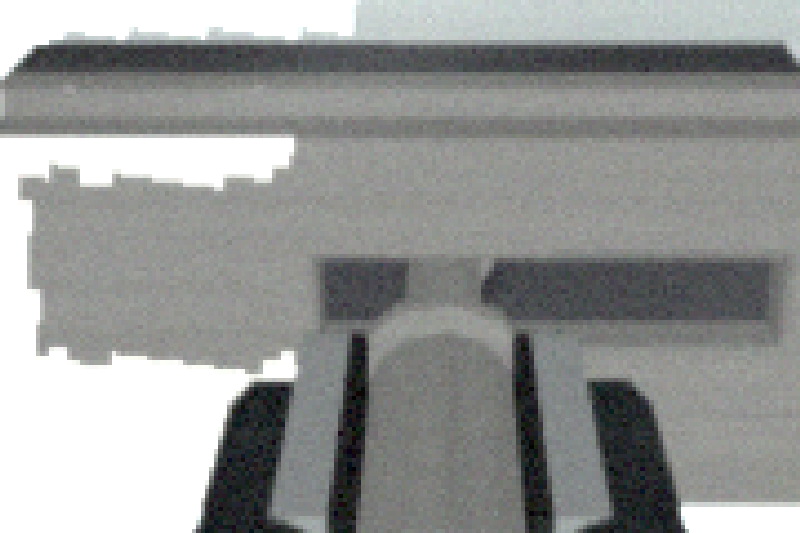

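The pin is in the slot at column 445, with the bar's eye drawn along (light gap just right of the shaft). The slot's left end is at column 320.

```bash
python3 -m handwheel '[[0,-0.001,0,0,0,0],[0,-0.001,0,0,0,0],[0,-0.001,0,0,0,0],[0,-0.0005,0,0,0,0],[0,0,0.001,0,0,0],[0,0,0.001,0,0,0],[0,0,0,0,0,0],[0,0,0,0,0,0]]'
python3 - <<'E'
from h import *
w=grab('wrist');g=cv2.cvtColor(w['img'],cv2.COLOR_RGB2GRAY)
f=lambda u,v:(onplane(w,u,v,.106)[:2]-[.5537,.1193])@np.array([EX,EY]).T
r=235;print(g[r,215:345])
o=monitor.get_obs();print((o['ee_pos'][:2]-[.5537,.1193])@np.array([EX,EY]).T)
for u in(227,255,330):print(u,f(u,r))
E
```

```text
time: 13.07
ee_pos: [0.5535, 0.1198, 0.1486]
tcp_rot: [179.9, -0.0, -170.9]
wrist_force: [-2.0, 5.3, 1.4]
opening: 0.0161
[72 74 72 76 72 76 74 75 75 77 75 76 79 76 73 71 71 57 42 41 36 37 38 31
 38 37 40 36 37 37 40 51 57 61 59 60 59 61 59 61 58 64 62 63 59 59 59 52
 40 26 27 35 35 35 38 38 36 40 37 38 41 39 35 34 40 40 35 34 38 33 37 40
 33 37 32 41 36 34 40 38 40 38 35 40 40 38 38 39 41 39 40 34 40 37 40 39
 34 39 39 40 44 37 42 36 39 41 42 40 39 42 39 43 39 42 46 39 41 39 39 45
 56 56 56 65 70 75 77 78 77 75]
[-9.61203288e-05  5.13276208e-04]
227 [-0.00285057 -0.01426544]
255 [-0.00282404  0.00152172]
330 [-0.00275294  0.04384287]
```

```bash
python3 -m handwheel '[[0,-0.0006,0,0,0,0],[0,-0.0006,0,0,0,0],[0,0,0.0007,0,0,0],[0,0,0.0007,0,0,0],[0,0,0.0007,0,0,0],[0,0,0.0007,0,0,0],[0,0,0,0,0,0],[0,0,0,0,0,0]]'
```

```text
time: 13.78
ee_pos: [0.5537, 0.1187, 0.146]
tcp_rot: [179.8, 0.0, -170.9]
wrist_force: [-3.5, 5.5, 2.6]
opening: 0.0158
```

```bash
python3 -m handwheel '[[0,0,0.0007,0,0,0],[0,0,0.0007,0,0,0],[0,0,0.0007,0,0,0],[0,0,0.0007,0,0,0],[0,0,0,0,0,0],[0,0,0,0,0,0],[0,0,0,0,0,0],[0,0,0,0,0,0]]'
```

```text
time: 14.45
ee_pos: [0.5537, 0.1188, 0.1432]
tcp_rot: [179.8, 0.0, -170.9]
wrist_force: [-3.7, 6.7, 2.3]
opening: 0.016
```

```bash
python3 -m handwheel '[[0.0004,0.0002,0.0007,0,0,0],[0,0,0.0007,0,0,0],[0,0,0.0007,0,0,0],[0,0,0.0007,0,0,0],[0,0,0.0007,0,0,0],[0,0,0,0,0,0],[0,0,0,0,0,0],[0,0,0,0,0,0]]'
```

```text
time: 15.12
ee_pos: [0.5534, 0.1188, 0.1397]
tcp_rot: [179.9, 0.0, -170.9]
wrist_force: [-3.0, 5.7, 3.1]
opening: 0.016
```

```bash
python3 -m handwheel '[[0.0003,0.0002,0.001,0,0,0],[0,0,0.001,0,0,0],[0,0,0.001,0,0,0],[0,0,0.001,0,0,0],[0,0,0.001,0,0,0],[0,0,0.001,0,0,0],[0,0,0,0,0,0],[0,0,0,0,0,0]]'
```

```text
time: 15.78
ee_pos: [0.5532, 0.1188, 0.1336]
tcp_rot: [179.9, 0.0, -170.9]
wrist_force: [-1.9, 5.7, 1.7]
opening: 0.0158
```

```bash
python3 -m handwheel '[[0,0,0.0005,0,0,0],[0,0,0.0005,0,0,0],[0,0,0.0005,0,0,0],[0,0,0.0003,0,0,0],[0,0,0,0,0,0],[0,0,0,0,0,0],[0,0,0,0,0,0],[0,0,0,0,0,0]]'
```

```text
time: 16.45
ee_pos: [0.5532, 0.1188, 0.132]
tcp_rot: [179.9, 0.0, -170.9]
wrist_force: [-2.9, 5.5, 2.3]
opening: 0.016
```

```bash
python3 -m handwheel '[[0,0,0.0004,0,0,0],[0,0,0.0003,0,0,0],[0,0,0.0003,0,0,0],[0,0,0,0,0,0],[0,0,0,0,0,0],[0,0,0,0,0,0],[0,0,0,0,0,0],[0,0,0,0,0,0]]'
```

```text
time: 17.12
ee_pos: [0.5533, 0.1188, 0.1318]
tcp_rot: [179.9, 0.1, -170.9]
wrist_force: [-4.1, 6.0, 8.1]
opening: 0.0158
```

```bash
python3 -m handwheel '[[0.0003,0.0004,0.0003,0,0,0],[0.0003,0.0004,0.0003,0,0,0],[0,0,0,0,0,0],[0,0,0,0,0,0],[0,0,0,0,0,0],[0,0,0,0,0,0],[0,0,0,0,0,0],[0,0,0,0,0,0]]'
```

```text
time: 17.78
ee_pos: [0.5532, 0.1189, 0.1317]
tcp_rot: [180.0, 0.2, -171.0]
wrist_force: [-2.7, 0.7, 8.8]
opening: 0.0161
```

```bash
python3 -m handwheel '[[0,0,0,0,0,0],[0,0,0,0,0,0],[0,0,0,0,0,0],[0,0,0,0,0,0],[0,0,0,0,0,0],[0,0,0,0,0,0],[0,0,0,0,0,0],[0,0,0,0,0,0]]' - 20
python3 -m handwheel '[[0,0,0,0,0,0],[0,0,0,0,0,0],[0,0,0,0,0,0],[0,0,0,0,0,0],[0,0,0,0,0,0],[0,0,0,0,0,0],[0,0,0,0,0,0],[0,0,0,0,0,0]]' 0 20
python3 -m handwheel '[[0,0,-0.005,0,0,0],[0,0,-0.01,0,0,0],[0,0,-0.02,0,0,0],[0,0,-0.03,0,0,0],[0,0,-0.03,0,0,0],[0,0,-0.02,0,0,0],[0,0,-0.01,0,0,0],[0,0,0,0,0,0]]'
python3 - <<'E'
from h import *
w=grab('wrist');b=grab('side')
for n,c in(('w',w),('s',b)):
    P=cloud(c);t=(P[...,:2]-[.5537,.1193])@np.array([EX,EY]).T
    m=(np.hypot(t[...,0],t[...,1])<.02)
    k=m&(P[...,2]>.13);q=P[k];print(n,'knob',len(q),'top z',np.percentile(q[:,2],[50,95]).round(4),t[k].mean(0).round(4))
    for lo,hi in((.108,.117),(.145,.156)):
        k=m&(P[...,2]>lo)&(P[...,2]<hi);print(lo,k.sum(),t[k].mean(0).round(4),t[k].min(0).round(4),t[k].max(0).round(4),np.median(P[k][:,2]))
i=np.hstack([cv2.resize(w['img'][150:300,180:330],(400,400)),cv2.resize(b['img'][140:240,200:300],(400,400))])
save({'img':np.clip(i.astype(int)*1.5,0,255).astype(np.uint8)},'fin.png')
E
```

```text
time: 18.45
ee_pos: [0.5532, 0.1189, 0.1317]
tcp_rot: [180.0, 0.2, -171.0]
wrist_force: [-2.2, 2.2, 10.2]
opening: 0.0154
time: 19.12
ee_pos: [0.5525, 0.1186, 0.1297]
tcp_rot: [-180.0, -0.0, -171.0]
wrist_force: [0.5, 0.2, -0.2]
opening: 0.0431
time: 19.78
ee_pos: [0.5533, 0.1188, 0.2578]
tcp_rot: [180.0, 0.2, -171.0]
wrist_force: [0.3, -0.3, -0.4]
opening: 0.0427
w knob 2457 top z [0.3156 0.3199] [-0.0096 -0.0004]
0.108 200 [-0.0054  0.0002] [-0.0113 -0.0114] [0.0068 0.0114] 0.10982362232790163
0.145 409 [-0.0003 -0.0005] [-0.0087 -0.0092] [0.0087 0.0084] 0.1484417546945935
s knob 116 top z [0.2838 0.4813] [-0.0058 -0.0001]
0.108 23 [-0.0027 -0.0045] [-0.0115 -0.0103] [0.01  0.005] 0.11199999103953451
0.145 19 [-0.0004 -0.002 ] [-0.0078 -0.0093] [0.0063 0.0073] 0.14751920628496573
```

View pics/fin.png

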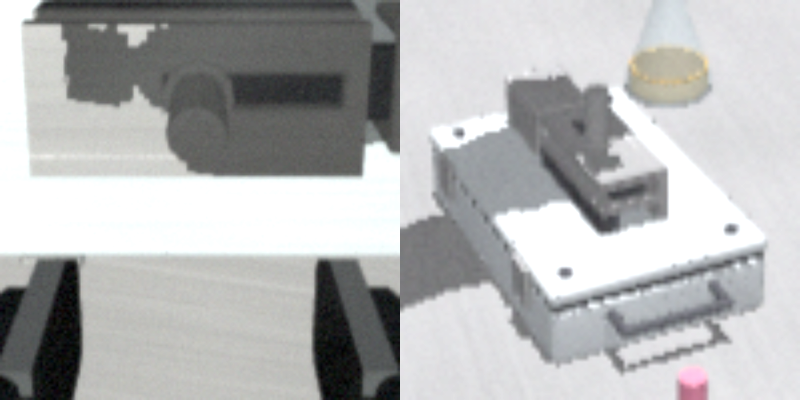

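The final picture shows the pin standing upright over the hole, with its collar on the yoke and the gripper clear.

```bash
python3 -c "
from h import *
print(order.job_done())"
```

```text
the job is handed in; nothing more can be done
None
```

The case is locked and the job is handed in, at about 20 s on the robot's clock (limit 67 s).

**What I did:** I took the pin from its rest and lowered it through the slot. The tip entered the bar's eye about 33 mm from the lock hole. I drew the bar to the hole with 6–8 N of drag, pressed the pin home with about 10 N at most, then let go and raised the gripper clear.

**Last checks:**
- **Seating:** The wrist camera's depth puts the collar top at 0.110 m, as expected with the collar flat on the yoke. The knob top reads 0.148 m against 0.149 m expected.
- **Position:** The pin is within about 1 mm of the hole axis. The side camera's reading is about 2 mm off in y, but it rests on only 19 pixels.
- **Forces:** The readings I took at the end of each call never passed about 10 N. I did not sample in between.
- **Dishes, burner and flask:** I did not go near them or feel any contact, but I did not re-measure where they stand.

No check failed.

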